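Check a cast resin sample in the light of the inspection stand

ROBOT

A 6-joint arm with a two-finger parallel gripper is mounted at the origin on a cart in front of the work surface, level with it; the furniture and walls round the work are solid. World frame = base frame: x ahead of the robot, y to its left, z up, the work surface at z = 0. Lengths are in m, angles in rad, forces in N, time in s.
With the tool pointing down it reaches from about 0.375 to 0.9 m from the base axis. Payload 3.1 kg.
Tool frame: the origin (TCP) lies midway between the tips of the shut fingers; the grasp point (between the pads) lies 19 mm behind it (ctrl.grip_point_offset is the distance from the TCP to the grasp point, in m); z points along the fingers, y is the line along which they close (so a half turn about z gives the same grasp; the last joint's range is limited). The gripper opens to 87 mm and grips with 3 to 60 N. Pads are 19 mm wide; open, the fingers measure 117 mm over their backs; the gripper's body (75 mm by 190 mm) begins 51 mm behind the grasp point.
Start: joints at [-0.927, 0.527, 1.433, -0, 1.181, -0.178], TCP at [0.458, -0.426, 0.223] pointing down, gripper open.
Joint ranges: [-3.08, 3.08], [-0.75, 2.2], [0.22, 2.44], [-1.43, 4.57], [0, 2.65], [-2.85, 2.85]. Speed limits (rad/s): [2.79, 2.79, 3.14, 3.14, 3.14, 3.14].

INTERFACE

Orientations are given as a unit quaternion [w, x, y, z].
In Python, from workcell import status, imaging, workorder, ctrl gives the robot as it stands.
- The arm moves only by the tool arm_command, never from a script. Its arguments are lists of equal length, an entry for each row: "travel": the shift along the tool's x, y, z each as a share of 20 mm, from -1 to 1, a list of three; "rotation": the turn, a rotation vector about the tool's x, y, z each as a share of 6 degrees, from -1 to 1, a list of three. In form: {"travel": [[dx, dy, dz], ...], "rotation": [[ax, ay, az], ...]}. A call has 1 to 20 rows; each row shifts and turns the commanded pose from where the row before left it, along the tool's axes as they then stand; what a row does not reach is not made up. A row lasts 1/12 s, in which the tool goes at most 41.7 mm and 7.16 degrees, less where a joint would pass 70% of its speed; a pose out of reach is approached as far as the arm can. A call with a number of a shift or a turn outside -1 to 1 is refused whole. A call with a gripper value outside its range is refused whole. "grip" is the opening, from -1 (shut) to 1 (fully open), set as the call begins (left out, the last holds). The fingers move at their own pace and stop on an object; the grip force is fixed at half the most. Time passes only in rows, so rows that do not move let the fingers close. It gives the time, the measured TCP pose, the force, the opening and the grip force at its end, in the units of the state.
- status.sense(): the state, without advancing time (a new reading comes with each control period).
- imaging.read_camera(name): name is "scene" or "top" or "wrist"; returns the picture (480x640x3 uint8, blue, green, red); there is no depth.
- imaging.calibration(name): a dict with "fovy" (degrees; the focal length in pixels is half the picture's height over the tangent of half this angle, whatever the lens; pixels are square), "cx", "cy" (the principal point, pixels), "world_to_cam" (4x4, takes a point from world to camera coordinates). Camera axes: x right, y down, z forward; pixel columns grow to the right and rows downward; lengths in m; the calibration is good to about 2 mm. The wrist camera is an equidistant fisheye: a pixel r from the principal point sees the ray r / f radians off the axis. A picture is of the moment at which its call begins: read the wrist's pose just before it. calibration takes no time and is no camera call; for the wrist camera it gives the pose at the moment of the call.
- workorder.job_done(): hands the job in; it is judged then, once.
The state is a dict: "clock": time; "qpos": joint angles; "joint_vel": joint speeds; "tau": joint torques, N m; "ee_pos": TCP position; "eef_rot": TCP orientation; "contact_force": force on the tool from outside, world axes, zero at the start; "moment": the same for the moment, N m; "finger_gap": opening from 0.0 (shut) to 1.0 (fully open); "grasp_force": force on a finger pad.
Only numpy, scipy, OpenCV 4.12 (cv2) and the standard library are available. Lean on these libraries where they do the work, as an engineer would, in place of code of your own. Each camera call takes 0.05 s, during which the arm holds its last target. There are 200 camera calls.

TASK

Get the tall clear resin casting in front of the lamp so the maker can look through it for bubbles: first slide the loupe's sleeve over the upright spigot of the inspection stand, all the way down onto the base plate with its lens facing the lamp, and let go of it. Then take the tall casting out of the wooden rack, touching only its two frosted side faces and never its polished ones, and hold it upright and still about midway between lamp and loupe, with the beam passing through the middle of its two polished faces, touching neither stand nor loupe. Finish while still holding it there, and leave the two short castings, the chisel, the glue bottle and the sanding block where they are.

Things in the scene. Friction and masses are not known exactly. Their poses are not given: they have to be found in the camera images.
- stand: Inspection stand fixed to the bench: grey base plate 90 (x) x 260 (y) x 14 mm high, origin under its centre, z up, turned a little differently each time. At its -y end a round dark lamp (59 mm across, top 114 mm above the bench, switch to 123 mm), front at y = -50 mm, shines along +y, 85 mm above the bench at x = 0. At its +y end stands a spigot.
- spigot_foot (a point): Foot of the round upright steel spigot, on the base plate's top (stand x 0, y 85, z 14 mm). The spigot is 12 mm in diameter and 34 mm tall, the top 8 mm tapering to 6 mm.
- beam_mid (a point): Point on the beam's axis midway between the lamp's front and the seated loupe's near face (stand x 0, y 13.5, z 85 mm). The beam runs along this point's y axis (the stand's axes) and is 11 mm in diameter; the free gap along it is 127 mm.
- loupe: Loose loupe, about 140 g, standing on the bench: sleeve of 25 mm outside, 15 mm bore, open below, 45 mm deep, with a foot flange 39 mm across, 6 mm high; on it a black lens block 44 (x) x 16 (y) x 50 mm, from 46 to 96 mm above the foot. Origin: centre of the foot's underside; z up, y = line of sight, either way round. Grip the block across its 44 mm (x).
- lens (a point): Centre of the loupe's 30 mm lens, 71 mm above the loupe's origin; at beam height once the loupe is seated, with its foot on the base plate.
- rack: Light wooden rack fixed to the bench, 60 (x) x 170 (y) x 22 mm high, origin under its centre; three rectangular recesses 10 mm deep at y = -52, 0 and 52 mm, each holding one casting upright with 1.5 mm play all round, in any order. Rack and loupe may stand on either side of the bench.
- sample: The tall clear resin casting, 42 g: block 30 (x) x 18 (y) x 64 mm (z), its bottom 10 mm in the rack (underside 12 mm above the bench). Origin: centre of its underside, z up. The two narrow faces (18 mm wide, facing +x and -x, 30 mm apart) are frosted white: grip only there. The two broad faces (+y, -y) are polished and clear; light goes through along y, either way round.
- sample_mid (a point): Middle of the tall casting, 32 mm above its underside.
- polished: The clear polished part of the tall casting, 24 mm (x) x 18 mm (y), from 4 to 60 mm above its underside: its two y faces must not be touched. Origin as the casting's.
- short_a: A short casting 30 x 18 x 42 mm in the rack, to be left there.
- short_b: Another short casting 30 x 18 x 42 mm in the rack, to be left there.
- chisel: Chisel with yellow handle, 236 mm long, lying in front of the stand; origin under its centre, leave it alone.
- glue_bottle: White glue bottle, 59 mm wide and 175 mm tall, standing right of the stand; origin under its centre; leave it alone.
- sanding_block: Cork sanding block, 66 x 112 x 31 mm, lying left of the stand; origin under its centre; leave it alone.
Mind the look-alikes: they are no part of the job. What is shaped like the sample but black or pink is not meant.

How it is judged:
By the outcome, as a careful person would: the job done as asked, in the order asked, and still so for the second after the job is handed in, while the arm keeps its last pose, push and grip.
It also fails if it takes over 61 s, if anything falls off the work surface, if the arm or the gripper's body presses on something with over 40 N, if the wrist force passes 120 N, or if a joint passes its speed limit or range.

## Working session

There is one attempt and no reset: what is moved stays moved. The work goes in short steps, Python scripts to look and compute and a tool call to move; the robot and the scene stay as the last step left them, time stands still between calls to the robot, and variables do not carry over. Pictures are saved under pics/ and viewed, at most 13 in all, crops included, and the job is handed in when it is done.

Besides the shell and the picture viewer there is one more tool, called after "Call:" as name(argument=value, ...), one argument or row to a line, values as JSON. arm_command: Moves the arm, as the interface text tells. Its arguments: {"type":"object","properties":{"travel":{"type":"array","items":{"type":"array","items":{"type":"number","minimum":-1,"maximum":1}}},"rotation":{"type":"array","items":{"type":"array","items":{"type":"number","minimum":-1,"maximum":1}}},"grip":{"type":"number"}},"required":["travel","rotation"]}

```bash
mkdir -p pics
python3 - <<'E'
from workcell import status, imaging, ctrl
import cv2,numpy as np
for n in("scene","top","wrist"):
    c=imaging.calibration(n);im=imaging.read_camera(n);cv2.imwrite(f"pics/{n}0.png",im)
    print(n,c["fovy"],c["cx"],c["cy"],np.round(c["world_to_cam"],3).tolist())
s=status.sense();print(s["clock"],s["ee_pos"],s["eef_rot"],ctrl.grip_point_offset)
E
```

```text
scene 56.45562698055811 322.35926488617696 240.36985580602666 [[0.829, -0.559, 0.021, -0.423], [-0.301, -0.477, -0.826, 0.243], [0.472, 0.678, -0.564, 0.85], [0.0, 0.0, 0.0, 1.0]]
top 46.99004090559549 316.91666793308724 239.6367896164706 [[-0.006, -1.0, 0.008, 0.007], [-0.993, 0.005, -0.121, 0.507], [0.12, -0.009, -0.993, 1.231], [0.0, 0.0, 0.0, 1.0]]
wrist 65.70646984690485 314.98234940011406 240.3388780220767 [[0.733, -0.681, -0.001, -0.624], [-0.655, -0.706, 0.268, -0.033], [-0.183, -0.195, -0.964, 0.39], [0.0, 0.0, 0.0, 1.0]]
0.15 [ 0.45740396 -0.42507928  0.22179542] [-8.21363697e-04  9.16764649e-01  3.99426924e-01 -1.91485101e-04] 0.0187
```

View pics/scene0.png

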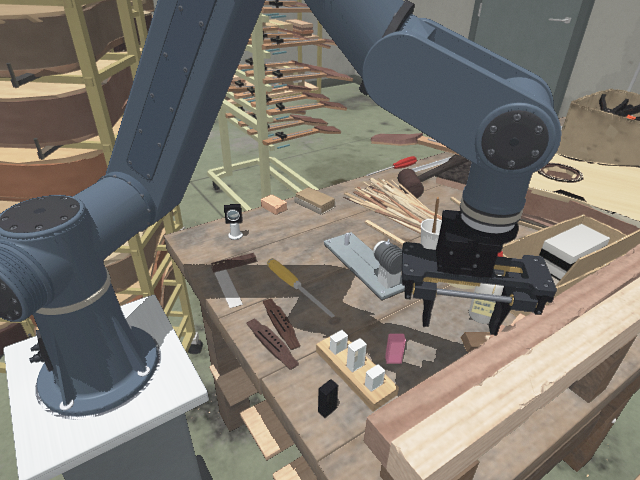

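View pics/top0.png

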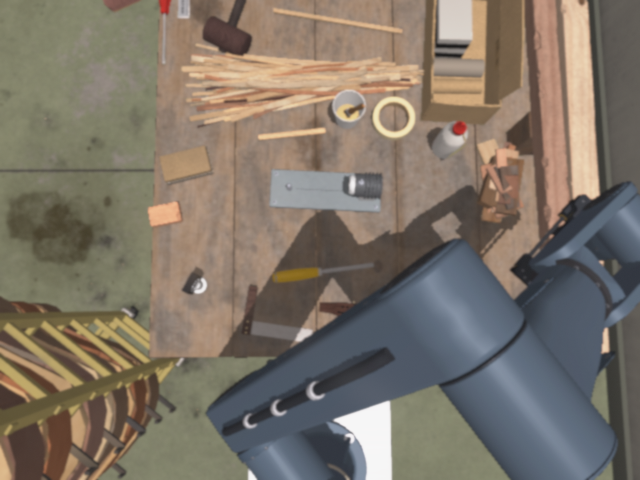

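Scene view: the rack is at (357,370) with three white/clear castings at (338,342), (357,353) and (375,377). The look-alikes are a black block (328,398) and a pink block (396,348). The loupe is at (234,220), and the stand runs from (330,240) to the lamp at (385,260). In the top view the loupe is at (198,287), the stand at (326,190) and the spigot at (289,187).

Run:
```python
import cv2,numpy as np
s=cv2.imread("pics/scene0.png");t=cv2.imread("pics/top0.png")
def crop(im,x,y,w,h):
    return cv2.resize(im[y:y+h,x:x+w],(400,300),interpolation=cv2.INTER_CUBIC)
m=np.vstack([np.hstack([crop(s,305,320,100,75),crop(s,200,190,80,60)]),np.hstack([crop(t,255,140,140,105),crop(t,170,260,60,45)])])
cv2.imwrite("pics/m1.png",m)
```

```text
(no output)
```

View pics/m1.png

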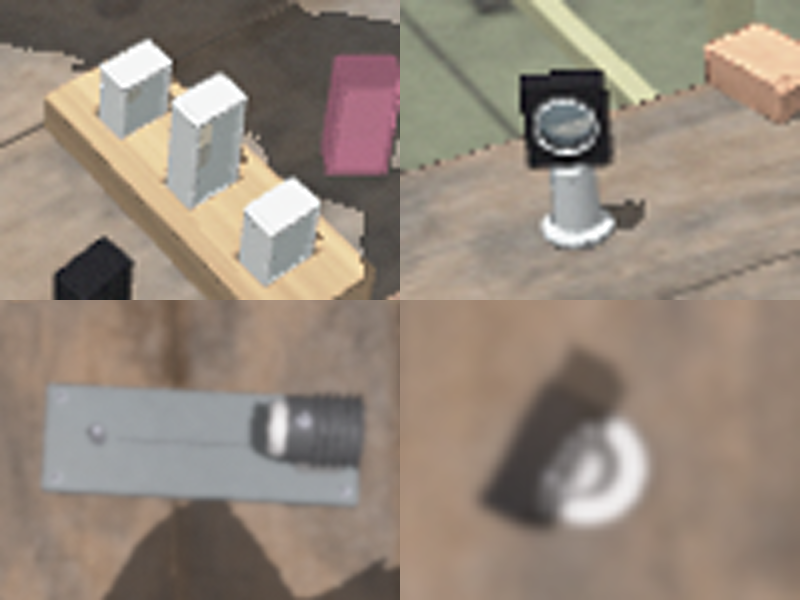

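The tall casting is the middle one in the rack, scene px (357,353). Candidates rejected: short castings (338,342) and (375,377), black block (328,398), pink block (396,348). The loupe's block is turned by about -30°, and the stand's yaw is about -2.4°.

```bash
cat > h.py <<'E'
import numpy as np,cv2
from scipy.spatial.transform import Rotation as R
from workcell import status, imaging
def cam(n,c=None):
    c=c or imaging.calibration(n); T=np.array(c["world_to_cam"]);f=240/np.tan(np.radians(c["fovy"]/2))
    return T[:3,:3],T[:3,3],f,c["cx"],c["cy"]
def ray(n,u,v,c=None):
    A,t,f,cx,cy=cam(n,c);d=np.array([(u-cx)/f,(v-cy)/f,1])
    if n=="wrist":
        r=np.hypot(d[0],d[1]);d=np.array([d[0]/r*np.sin(r),d[1]/r*np.sin(r),np.cos(r)])
    return -A.T@t,A.T@d
def at(n,u,v,z,c=None):
    o,d=ray(n,u,v,c);return (o+d*(z-o[2])/d[2])
def proj(n,p,c=None):
    A,t,f,cx,cy=cam(n,c);q=A@np.array(p)+t
    if n=="wrist":
        r=np.hypot(q[0],q[1]);th=np.arctan2(r,q[2]);return np.array([cx+f*th*q[0]/r,cy+f*th*q[1]/r])
    return np.array([cx+f*q[0]/q[2],cy+f*q[1]/q[2]])
def tool():
    s=status.sense();q=s["eef_rot"];return np.array(s["ee_pos"]),R.from_quat([q[1],q[2],q[3],q[0]])
def to(p,yaw=None):
    """units (20 mm) along tool axes to TCP p; yaw: world angle wanted for tool y line -> 6deg units about tool z"""
    x,r=tool();u=r.inv().apply(np.array(p)-x)/.02
    y=r.as_matrix()[:,1];a=np.degrees(np.arctan2(y[1],y[0]))
    print("tcp",x.round(4),"tool-y yaw",a.round(2),"tilt",np.degrees(np.arccos(-r.as_matrix()[2,2])).round(2),"units",u.round(3))
    if yaw is not None:
        d=(yaw-a+90)%180-90;print("turn about tool z, units",(-d/6).round(3),"clock",status.sense()["clock"])
E
python3 - <<'E'
from h import *
for n,u,v,z,l in [("top",199.7,285.5,.004,"loupe foot"),("scene",235.4,236,.004,"loupe foot"),
 ("top",271.8,274.7-140+35,.014,"x")]:
    print(l,n,at(n,u,v,z).round(4))
k=140/400
for l,u,v in [("TL",48,385),("BL",43,490),("BR",357,503)]:
    print(l,at("top",255+u*k,140+(v-300)*k,.014).round(4))
print("spigot top",at("top",255+97*k,140+(434-300)*k,.048).round(4))
for l,u,v,z in [("top back",150,40,.054),("s1 top back r",171,58,.054),("tall L",172,97,.076),("tall T",218,73,.076),("tall R",246,90,.076),("tall B",207,122,.076),
 ("rack L",45,97,.022),("rack R(near)",370,265,.022),("rack T",108,62,.022)]:
    print(l,at("scene",305+u/4,320+v/4,z).round(4))
to([.3,.3,.3],-30)
E
```

```text
loupe foot top [0.4045 0.2752 0.004 ]
loupe foot scene [0.4064 0.2712 0.004 ]
x top [0.6746 0.1094 0.014 ]
TL [0.6745 0.1094 0.014 ]
BL [0.5869 0.1131 0.014 ]
BR [ 0.575  -0.1431  0.014 ]
spigot top [0.6258 0.0677 0.048 ]
top back [ 0.4139 -0.2115  0.054 ]
s1 top back r [ 0.4154 -0.2267  0.054 ]
tall L [ 0.3878 -0.2625  0.076 ]
tall T [ 0.4144 -0.2623  0.076 ]
tall R [ 0.4188 -0.2775  0.076 ]
tall B [ 0.3921 -0.2829  0.076 ]
rack L [ 0.3672 -0.1901  0.022 ]
rack R(near) [ 0.435 -0.353  0.022]
rack T [ 0.4068 -0.1879  0.022 ]
tcp [ 0.4574 -0.4251  0.2218] tool-y yaw -42.92 tilt 0.1 units [ 21.193 -30.456  -3.853]
turn about tool z, units -2.153 clock 0.15
```

Call:
arm_command(
  travel=[
    [0, 0, 0],
    [0, 0, 0],
    [0, 0, 0],
    [0.964, -0.657, 0],
    [0.964, -0.657, 0],
    [0.964, -0.657, 0],
    [0.964, -0.657, 0],
    [0.964, -0.657, 0],
    [0.964, -0.657, 0],
    [0.964, -0.657, 0],
    [0.964, -0.657, 0],
    [0.964, -0.657, 0],
    [0.964, -0.657, 0],
    [0.964, -0.657, 0],
    [0.964, -0.657, 0],
    [0.964, -0.657, 0],
    [0.964, -0.657, 0],
    [0.964, -0.657, 0],
  ],
  rotation=[
    [0, 0, -0.72],
    [0, 0, -0.72],
    [0, 0, -0.71],
    [0, 0, 0],
    [0, 0, 0],
    [0, 0, 0],
    [0, 0, 0],
    [0, 0, 0],
    [0, 0, 0],
    [0, 0, 0],
    [0, 0, 0],
    [0, 0, 0],
    [0, 0, 0],
    [0, 0, 0],
    [0, 0, 0],
    [0, 0, 0],
    [0, 0, 0],
    [0, 0, 0],
  ],
  grip=1,
)

```text
clock: 1.65
ee_pos: [0.4313, -0.0754, 0.2225]
eef_rot: [-0.0, 0.866, 0.5, -0.0]
contact_force: [0.3, -0.2, 0.6]
finger_gap: 1.003
grasp_force: 0.0
```

Call:
arm_command(
  travel=[
    [0.964, -0.657, 0],
    [0.964, -0.657, 0],
    [0.964, -0.657, 0],
    [0.964, -0.657, 0],
    [0.964, -0.657, 0],
    [0.964, -0.657, 0],
    [0.964, -0.657, 0],
    [0.964, -0.657, 0],
    [0.964, -0.657, 0],
    [0.964, -0.657, 0],
    [0.964, -0.657, 0],
    [0.964, -0.657, 0],
    [0.964, -0.657, 0],
    [0.964, -0.657, 0],
    [0.964, -0.657, 0],
    [0, 0, 0],
    [0, 0, 0],
  ],
  rotation=[
    [0, 0, 0],
    [0, 0, 0],
    [0, 0, 0],
    [0, 0, 0],
    [0, 0, 0],
    [0, 0, 0],
    [0, 0, 0],
    [0, 0, 0],
    [0, 0, 0],
    [0, 0, 0],
    [0, 0, 0],
    [0, 0, 0],
    [0, 0, 0],
    [0, 0, 0],
    [0, 0, 0],
    [0, 0, 0],
    [0, 0, 0],
  ],
)

```text
clock: 3.07
ee_pos: [0.4053, 0.2731, 0.2223]
eef_rot: [0.0, 0.865, 0.501, -0.0]
contact_force: [0.7, -0.4, -0.1]
finger_gap: 1.0
grasp_force: 0.0
```

Run:
```python
from h import *
import json
p={}
c=imaging.calibration("wrist");w=imaging.read_camera("wrist");t=imaging.read_camera("top")
cv2.imwrite("pics/w1.png",w);cv2.imwrite("pics/t1.png",t)
c={k:(np.array(v).tolist()) for k,v in c.items()};json.dump(c,open("w1.json","w"))
to([.405,.273,.056],-30)
for z in(.004,.096):
  u=proj("wrist",[.405,.273,z],c);print(u)
x,y=map(int,u)
def crop(im,x,y,w,h):
    x=max(x,0);y=max(y,0);return cv2.resize(im[y:y+h,x:x+w],(400,600*1),interpolation=cv2.INTER_CUBIC)
cv2.imwrite("pics/m2.png",np.hstack([crop(w,x-80,y-120,160,240),crop(t,355,235,120,180)]))
print(x-80,y-120)
```

```text
tcp [0.4054 0.2719 0.2223] tool-y yaw -30.0 tilt 0.07 units [ 0.048 -0.041  8.316]
turn about tool z, units -0.001 clock 3.1667
[314.6436034  210.17562756]
[314.59319654 231.97161824]
234 111
```

View pics/m2.png

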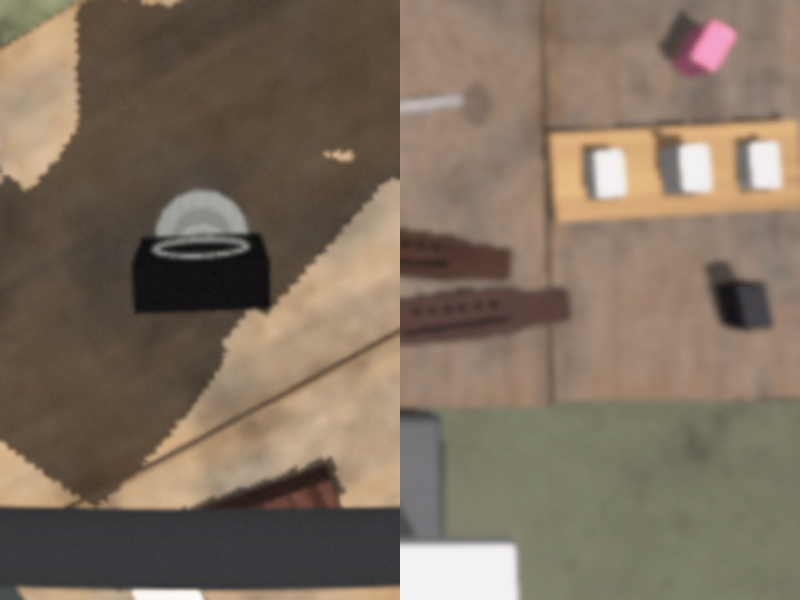

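The wrist crop (left) shows the loupe's black block at rows 235–312, columns 134–270, square to the tool to within about 1°, with its lens face towards tool +x. The top crop (right) shows the rack's edge from (549,132) to (798,120) and the tall casting's top face at (696,168), its 30 mm side running along world x.

Run:
```python
from h import *
import json
c=json.load(open("w1.json"));x,r=tool();x=np.array(x)
def loc(u,v,z): return (r.inv().apply(at("wrist",234+u*.4,111+v*.4,z,c)-x)*1000).round(1)
print("flange near -19.5",loc(202,188,.003)-[19.5,0,0],"back top +8",loc(203,311,.096)+[8,0,0],"front top -8",loc(203,264,.096)-[8,0,0],"front bottom -8",loc(202,235,.046)-[8,0,0])
print("tall top",at("top",443.8,285.4,.076).round(4))
for u,v in[(549,132),(557,221),(798,120),(798,208)]: print(at("top",355+(u-400)*.3,235+v*.3,.022).round(4))
```

```text
flange near -19.5 [  6.6  -0.7 219.3] back top +8 [  6.1  -0.3 126.3] front top -8 [  5.5  -0.4 126.3] front bottom -8 [  6.   -0.7 176.3]
tall top [ 0.399  -0.2717  0.076 ]
[ 0.4262 -0.1844  0.022 ]
[ 0.3655 -0.1884  0.022 ]
[ 0.4335 -0.3559  0.022 ]
[ 0.3734 -0.3535  0.022 ]
```

Call:
arm_command(
  travel=[
    [0.28, -0.025, 0],
    [0, 0, 0.85],
    [0, 0, 0.85],
    [0, 0, 0.85],
    [0, 0, 0.85],
    [0, 0, 0.85],
    [0, 0, 0.85],
    [0, 0, 0.85],
    [0, 0, 0.85],
    [0, 0, 0.85],
    [0, 0, 0.76],
    [0, 0, 0],
    [0, 0, 0],
  ],
  rotation=[
    [0, 0, 0],
    [0, 0, 0],
    [0, 0, 0],
    [0, 0, 0],
    [0, 0, 0],
    [0, 0, 0],
    [0, 0, 0],
    [0, 0, 0],
    [0, 0, 0],
    [0, 0, 0],
    [0, 0, 0],
    [0, 0, 0],
    [0, 0, 0],
  ],
)

```text
clock: 4.25
ee_pos: [0.4081, 0.2769, 0.0539]
eef_rot: [-0.0, 0.866, 0.499, -0.001]
contact_force: [0.3, 0.1, -0.3]
finger_gap: 0.997
grasp_force: 0.0
```

Call:
arm_command(
  travel=[
    [0, 0, 0],
    [0, 0, 0],
    [0, 0, 0],
    [0, 0, 0],
    [0, 0, 0],
    [0, 0, 0],
    [0, 0, 0],
    [0, 0, 0],
    [0, 0, 0],
    [0, 0, 0],
  ],
  rotation=[
    [0, 0, 0],
    [0, 0, 0],
    [0, 0, 0],
    [0, 0, 0],
    [0, 0, 0],
    [0, 0, 0],
    [0, 0, 0],
    [0, 0, 0],
    [0, 0, 0],
    [0, 0, 0],
  ],
  grip=-0.5,
)

```text
clock: 5.08
ee_pos: [0.4081, 0.2776, 0.0544]
eef_rot: [-0.0, 0.866, 0.5, -0.0]
contact_force: [-0.6, -0.2, 2.4]
finger_gap: 0.505
grasp_force: 29.7
```

Call:
arm_command(
  travel=[
    [0, 0, -0.5],
    [0, 0, -1],
    [0, 0, -1],
    [0, 0, -1],
    [0, 0, -1],
    [0, 0, -1],
    [0, 0, -1],
    [0, 0, -0.8],
    [0, 0, 0],
    [0, 0, 0],
    [0, 0, 0],
    [0, 0, 0],
    [0, 0, 0],
  ],
  rotation=[
    [0, 0, 0],
    [0, 0, 0],
    [0, 0, 0],
    [0, 0, 0],
    [0, 0, 0],
    [0, 0, 0],
    [0, 0, 0],
    [0, 0, 0],
    [0, 0, -0.92],
    [0, 0, -0.92],
    [0, 0, -0.91],
    [0, 0, -0.91],
    [0, 0, -0.91],
  ],
)

```text
clock: 6.17
ee_pos: [0.4076, 0.2774, 0.2008]
eef_rot: [-0.0, 0.721, 0.693, -0.0]
contact_force: [-0.3, -1.0, -1.8]
finger_gap: 0.504
grasp_force: 29.7
```

Call:
arm_command(
  travel=[
    [-0.812, 0.719, 0],
    [-0.812, 0.719, 0],
    [-0.812, 0.719, 0],
    [-0.812, 0.719, 0],
    [-0.812, 0.719, 0],
    [-0.812, 0.719, 0],
    [-0.812, 0.719, 0],
    [-0.812, 0.719, 0],
    [-0.812, 0.719, 0],
    [-0.812, 0.719, 0],
    [-0.812, 0.719, 0],
    [-0.812, 0.719, 0],
    [-0.812, 0.719, 0],
    [-0.812, 0.719, 0],
    [-0.812, 0.719, 0],
    [-0.812, 0.719, 0],
    [0, 0, 0],
    [0, 0, 0],
    [0, 0, 0],
  ],
  rotation=[
    [0, 0, 0],
    [0, 0, 0],
    [0, 0, 0],
    [0, 0, 0],
    [0, 0, 0],
    [0, 0, 0],
    [0, 0, 0],
    [0, 0, 0],
    [0, 0, 0],
    [0, 0, 0],
    [0, 0, 0],
    [0, 0, 0],
    [0, 0, 0],
    [0, 0, 0],
    [0, 0, 0],
    [0, 0, 0],
    [0, 0, 0],
    [0, 0, 0],
    [0, 0, 0],
  ],
)

```text
clock: 7.75
ee_pos: [0.625, 0.008, 0.2002]
eef_rot: [-0.001, 0.723, 0.691, -0.0]
contact_force: [0.6, 0.3, -1.1]
finger_gap: 0.504
grasp_force: 29.7
```

Run:
```python
from h import *
import json
c=imaging.calibration("wrist");w=imaging.read_camera("wrist");t=imaging.read_camera("top");s=imaging.read_camera("scene")
for n,i in zip("wts",(w,t,s)): cv2.imwrite(f"pics/{n}2.png",i)
c={k:(np.array(v).tolist()) for k,v in c.items()};json.dump(c,open("w2.json","w"))
to([.628,.068,.124],-2.6)
print(proj("wrist",[.628,.068,.048],c), proj("scene",[.626,.008,.2]))
v=cv2.resize(w,(800,600),interpolation=cv2.INTER_CUBIC);cv2.imwrite("pics/w2b.png",v)
```

```text
tcp [0.6252 0.0086 0.2004] tool-y yaw -2.53 tilt 0.07 units [2.971 0.013 3.819]
turn about tool z, units 0.011 clock 7.9
[315.57535758 155.05668615] [363.39893539 191.18613311]
```

View pics/w2b.png

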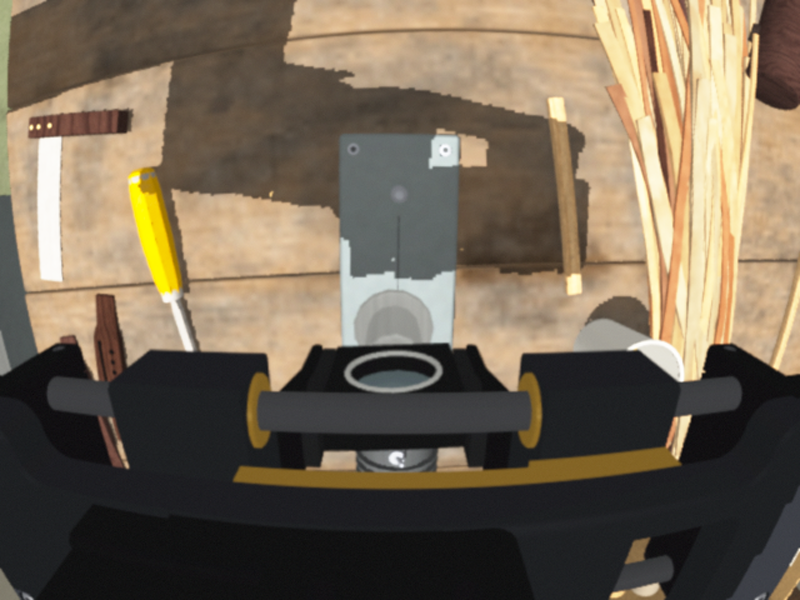

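The wrist view shows the loupe held with its flange at about (394,325) of 800×600. The spigot is at (399,193) and the scribed centreline runs at column 398.

Run:
```python
import cv2
w=cv2.imread("pics/w2.png")
cv2.imwrite("pics/w2c.png",cv2.resize(w[100:290,265:375],None,fx=3.15,fy=3.15,interpolation=cv2.INTER_CUBIC)[:600])
```

```text
(no output)
```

View pics/w2c.png

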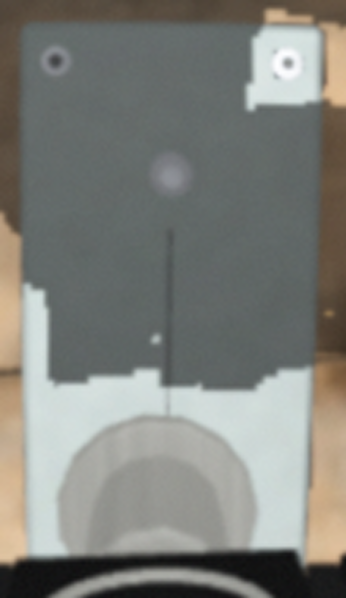

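Run:
```python
from h import *
import json
c=json.load(open("w2.json"));x,r=tool()
W=lambda u,v,z: at("wrist",265+u/3.15,100+v/3.15,z,c)
L=lambda p:(r.inv().apply(p-x)*1000).round(1)
a,b=W(170,230,.014),W(168,410,.014);d=a-b;print("scribe yaw of y",np.degrees(np.arctan2(d[1],d[0])).round(2)-90,a.round(4))
for q in[((22,250),(28,500)),((318,250),(308,500)),((22,100),(22,250)),((320,100),(318,250))]:
  d=W(*q[0],.014)-W(*q[1],.014);print("edge",np.degrees(np.arctan2(d[1],d[0])).round(2)-90)
d=W(288,63,.014)-W(56,61,.014);print("screws yaw",np.degrees(np.arctan2(d[1],d[0])).round(2))
print("spigot",W(170,176,.048).round(4),L(W(170,176,.048)))
zf=x[2]-.0541
print("foot z",zf,"flange front edge -19.5",L(W(157.5,416,zf+.003))-[19.5,0,0],"sides",L(W(58,510,zf+.003)),L(W(257,510,zf+.003)))
# flange circle: fit predicted outline (x offset) 
for ox in(-2,0,2):
  ps=[x+r.apply(np.array([ox+19.5*np.cos(t),19.5*np.sin(t),0])/1000+np.array([0,0,.0541-.003])) for t in np.radians([-90,-45,0,45,90])]
  print(ox,[((proj("wrist",p,c)-[265,100])*3.15).round(0).tolist() for p in ps])
```

```text
scribe yaw of y -3.0900000000000034 [0.6304 0.0496 0.014 ]
edge -2.730000000000004
edge -3.069999999999993
edge -3.3599999999999994
edge -2.4099999999999966
screws yaw -2.93
spigot [0.6308 0.0672 0.048 ] [ 58.7   3.2 152.4]
foot z 0.14625730135786044 flange front edge -19.5 [-1.2 -0.1 51.1] sides [ -0.3 -19.3  51.1] [-0.3 19.  51.1]
-2 [[57.0, 518.0], [85.0, 450.0], [158.0, 420.0], [231.0, 450.0], [259.0, 518.0]]
0 [[57.0, 508.0], [85.0, 439.0], [158.0, 410.0], [231.0, 439.0], [259.0, 508.0]]
2 [[57.0, 499.0], [85.0, 429.0], [158.0, 400.0], [231.0, 429.0], [260.0, 498.0]]
```

Call:
arm_command(
  travel=[
    [0.75, 0.16, 0],
    [0, 0, 0.86],
    [0, 0, 0.86],
    [0, 0, 0.86],
    [0, 0, 0.86],
    [0, 0, 0.86],
    [0, 0, 0],
    [0, 0, 0],
  ],
  rotation=[
    [0, 0, 0.06],
    [0, 0, 0],
    [0, 0, 0],
    [0, 0, 0],
    [0, 0, 0],
    [0, 0, 0],
    [0, 0, 0],
    [0, 0, 0],
  ],
)

```text
clock: 8.57
ee_pos: [0.6289, 0.0233, 0.1137]
eef_rot: [-0.001, 0.725, 0.689, -0.001]
contact_force: [0.5, 0.0, -0.8]
finger_gap: 0.501
grasp_force: 29.7
```

Run:
```python
from h import *
import json
c=imaging.calibration("wrist");w=imaging.read_camera("wrist");s=imaging.read_camera("scene")
cv2.imwrite("pics/w3.png",w);cv2.imwrite("pics/s3.png",s)
c={k:(np.array(v).tolist()) for k,v in c.items()};json.dump(c,open("w3.json","w"))
to([.6308,.0672,.07],-2.9)
A=cv2.resize(w[90:280,265:375],None,fx=3.15,fy=3.15,interpolation=cv2.INTER_CUBIC)[:598]
u=proj("scene",[.63,.06,.08]).astype(int);print(u)
B=cv2.resize(s[u[1]-52:u[1]+53,u[0]-35:u[0]+36],(404,598),interpolation=cv2.INTER_CUBIC)
cv2.imwrite("pics/m3.png",np.hstack([A,B]))
```

```text
tcp [0.6307 0.0228 0.1155] tool-y yaw -2.92 tilt 0.11 units [ 2.219 -0.114  2.275]
turn about tool z, units -0.004 clock 8.6667
[348 224]
```

View pics/m3.png

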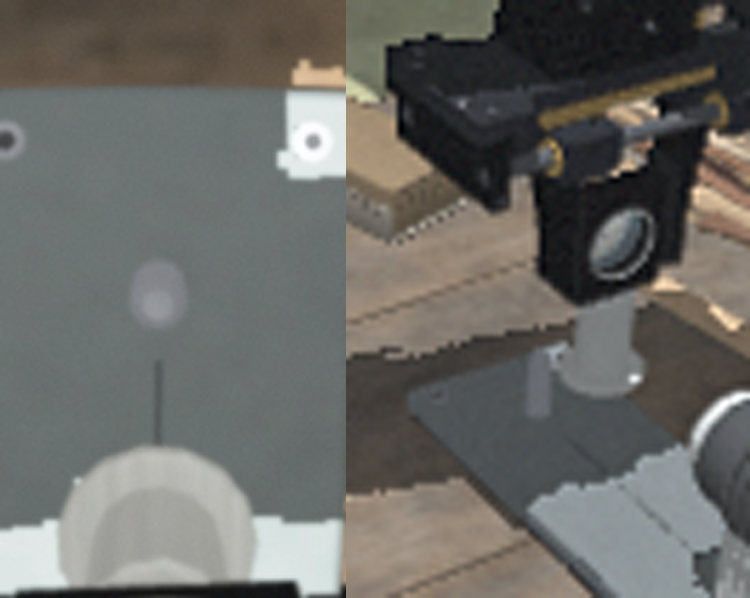

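The left crop shows the spigot top at (158,303) and the flange outline at columns 59–256, top row 447, so they are aligned in column. The right crop (scene) agrees: the sleeve hangs vertical beside the spigot.

Run:
```python
from h import *
import json
c=json.load(open("w3.json"));x,r=tool();x=np.array([.6295,.023,.1143])
W=lambda u,v,z: at("wrist",265+u/3.15,90+v/3.15,z,c)
L=lambda p:(r.inv().apply(p-x)*1000).round(1)
print("spigot top",L(W(158,303,.048)),W(158,303,.048).round(4),"spigot foot",L(W(158,283,.014)))
for zf in(.0595,.061): print("flange",L(W(157.5,447,zf+.003))-[19.5,0,0],"sides",L(W(59,540,zf+.003)),L(W(256,540,zf+.003)))
s=status.sense();print(s["ee_pos"],s["eef_rot"],s["qpos"])
```

```text
spigot top [44.6 -0.8 66.3] [0.6311 0.0675 0.048 ] spigot foot [ 44.8  -0.9 100.3]
flange [-0.3 -0.8 51.8] sides [  0.6 -19.8  51.8] [ 0.7 18.2 51.8]
flange [ 0.  -0.8 50.3] sides [  1.1 -19.6  50.3] [ 1.2 18.1 50.3]
[0.63073088 0.02277325 0.11550012] [7.05730282e-04 7.24906535e-01 6.88846614e-01 5.99069387e-04] [-1.40731407e-01  6.64762384e-01  1.50870547e+00  7.57431398e-05
  9.66274426e-01 -8.97724205e-02]
```

Call:
arm_command(
  travel=[
    [0.743, 0, 0],
    [0.743, 0, 0],
    [0.744, 0, 0],
    [0, 0, 0],
    [0, 0, 0.3],
    [0, 0, 0.15],
    [0, 0, 0.15],
    [0, 0, 0.15],
    [0, 0, 0.15],
    [0, 0, 0.15],
    [0, 0, 0],
  ],
  rotation=[
    [0, 0, 0],
    [0, 0, 0],
    [0, 0, 0],
    [0, 0, 0],
    [0, 0, 0],
    [0, 0, 0],
    [0, 0, 0],
    [0, 0, 0],
    [0, 0, 0],
    [0, 0, 0],
    [0, 0, 0],
  ],
)

```text
clock: 9.58
ee_pos: [0.6318, 0.0666, 0.0924]
eef_rot: [-0.001, 0.725, 0.688, -0.001]
contact_force: [-0.8, -1.0, -0.8]
finger_gap: 0.51
grasp_force: 29.7
```

Call:
arm_command(
  travel=[
    [0, 0, 0.15],
    [0, 0, 0.15],
    [0, 0, 0.15],
    [0, 0, 0.15],
    [0, 0, 0.15],
    [0, 0, 0.15],
    [0, 0, 0],
  ],
  rotation=[
    [0, 0, 0],
    [0, 0, 0],
    [0, 0, 0],
    [0, 0, 0],
    [0, 0, 0],
    [0, 0, 0],
    [0, 0, 0],
  ],
)

```text
clock: 10.17
ee_pos: [0.6318, 0.067, 0.0745]
eef_rot: [-0.001, 0.725, 0.689, -0.0]
contact_force: [0.6, -0.1, -1.5]
finger_gap: 0.507
grasp_force: 29.7
```

Call:
arm_command(
  travel=[
    [0, 0, 0.08],
    [0, 0, 0.08],
    [0, 0, 0.08],
    [0, 0, 0.06],
    [0, 0, 0],
  ],
  rotation=[
    [0, 0, 0],
    [0, 0, 0],
    [0, 0, 0],
    [0, 0, 0],
    [0, 0, 0],
  ],
)

```text
clock: 10.58
ee_pos: [0.6322, 0.067, 0.0691]
eef_rot: [-0.0, 0.725, 0.689, -0.0]
contact_force: [-0.1, 0.1, -0.9]
finger_gap: 0.505
grasp_force: 29.7
```

Call:
arm_command(
  travel=[
    [0, 0, 0.05],
    [0, 0, 0.05],
    [0, 0, 0.05],
    [0, 0, 0],
  ],
  rotation=[
    [0, 0, 0],
    [0, 0, 0],
    [0, 0, 0],
    [0, 0, 0],
  ],
)

```text
clock: 10.92
ee_pos: [0.6325, 0.067, 0.0684]
eef_rot: [0.0, 0.725, 0.689, 0.0]
contact_force: [-2.4, 0.2, 9.0]
finger_gap: 0.503
grasp_force: 29.7
```

Call:
arm_command(
  travel=[
    [0, 0, 0],
    [0, 0, 0],
    [0, 0, 0],
    [0, 0, 0],
    [0, 0, 0],
    [0, 0, 0],
    [0, 0, 0],
    [0, 0, -0.3],
    [0, 0, -1],
    [0, 0, -1],
    [0, 0, -1],
    [0, 0, -1],
    [0, 0, -1],
    [0, 0, -1],
    [0, 0, -1],
    [0, 0, 0],
  ],
  rotation=[
    [0, 0, 0],
    [0, 0, 0],
    [0, 0, 0],
    [0, 0, 0],
    [0, 0, 0],
    [0, 0, 0],
    [0, 0, 0],
    [0, 0, 0],
    [0, 0, 0],
    [0, 0, 0],
    [0, 0, 0],
    [0, 0, 0],
    [0, 0, 0],
    [0, 0, 0],
    [0, 0, 0],
    [0, 0, 0],
  ],
  grip=1,
)

```text
clock: 12.25
ee_pos: [0.6352, 0.0669, 0.2175]
eef_rot: [0.003, 0.725, 0.689, 0.003]
contact_force: [0.2, 0.1, 0.3]
finger_gap: 0.999
grasp_force: 0.0
```

Run:
```python
from h import *
import json
c=imaging.calibration("wrist");w=imaging.read_camera("wrist");s=imaging.read_camera("scene")
cv2.imwrite("pics/w4.png",w);cv2.imwrite("pics/s4.png",s)
c={k:(np.array(v).tolist()) for k,v in c.items()};json.dump(c,open("w4.json","w"))
to([.401,-.271,.215],2.9)
A=cv2.resize(w[90:290,245:379],(400,598),interpolation=cv2.INTER_CUBIC)
u=proj("scene",[.63,.06,.06]).astype(int);print(u)
B=cv2.resize(s[u[1]-52:u[1]+53,u[0]-35:u[0]+36],(400,598),interpolation=cv2.INTER_CUBIC)
cv2.imwrite("pics/m4.png",np.hstack([A,B]))
```

```text
tcp [0.6327 0.067  0.2133] tool-y yaw -2.95 tilt 0.12 units [-17.473 -10.7    -0.105]
turn about tool z, units -0.975 clock 12.35
[348 230]
```

View pics/m4.png

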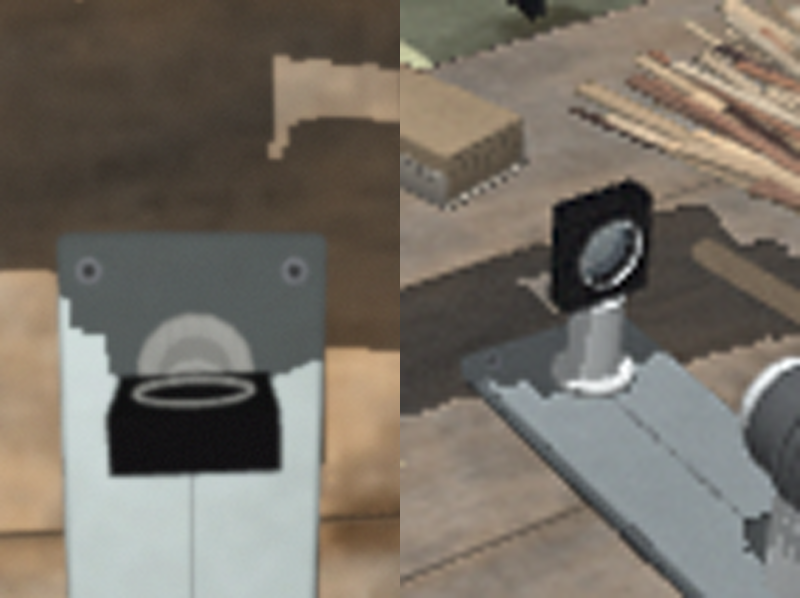

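The loupe is seated upright on the plate with the lens facing the lamp (scene crop: flange flat on the plate at (595,375); wrist crop: block square to the plate). Next, the rack.

Call:
arm_command(
  travel=[
    [0, 0, 0],
    [-0.959, -0.732, 0],
    [-0.959, -0.732, 0],
    [-0.959, -0.732, 0],
    [-0.959, -0.732, 0],
    [-0.959, -0.732, 0],
    [-0.959, -0.732, 0],
    [-0.959, -0.732, 0],
    [-0.959, -0.732, 0],
    [-0.959, -0.732, 0],
    [-0.959, -0.732, 0],
    [-0.959, -0.732, 0],
    [-0.959, -0.732, 0],
    [-0.959, -0.732, 0],
    [-0.959, -0.732, 0],
    [-0.959, -0.732, 0],
    [-0.959, -0.732, 0],
    [-0.959, -0.732, 0],
    [0, 0, 0],
    [0, 0, 0],
  ],
  rotation=[
    [0, 0, -0.975],
    [0, 0, 0],
    [0, 0, 0],
    [0, 0, 0],
    [0, 0, 0],
    [0, 0, 0],
    [0, 0, 0],
    [0, 0, 0],
    [0, 0, 0],
    [0, 0, 0],
    [0, 0, 0],
    [0, 0, 0],
    [0, 0, 0],
    [0, 0, 0],
    [0, 0, 0],
    [0, 0, 0],
    [0, 0, 0],
    [0, 0, 0],
    [0, 0, 0],
    [0, 0, 0],
  ],
)

```text
clock: 14.02
ee_pos: [0.3992, -0.2713, 0.2112]
eef_rot: [-0.001, 0.69, 0.724, 0.0]
contact_force: [0.9, 0.2, -0.2]
finger_gap: 1.0
grasp_force: 0.0
```

Run:
```python
from h import *
import json
c=imaging.calibration("wrist");w=imaging.read_camera("wrist")
cv2.imwrite("pics/w5.png",w)
c={k:(np.array(v).tolist()) for k,v in c.items()};json.dump(c,open("w5.json","w"))
to([.401,-.271,.215],2.9)
print([proj("wrist",[.401,-.271,z],c).round(1).tolist() for z in (.012,.076)])
cv2.imwrite("pics/w5c.png",cv2.resize(w[110:310,215:415],(600,600),interpolation=cv2.INTER_CUBIC))
```

```text
tcp [ 0.3996 -0.2705  0.2113] tool-y yaw 2.81 tilt 0.17 units [-0.026  0.069 -0.185]
turn about tool z, units -0.014 clock 14.0667
[[317.1, 213.9], [317.5, 229.2]]
```

View pics/w5c.png

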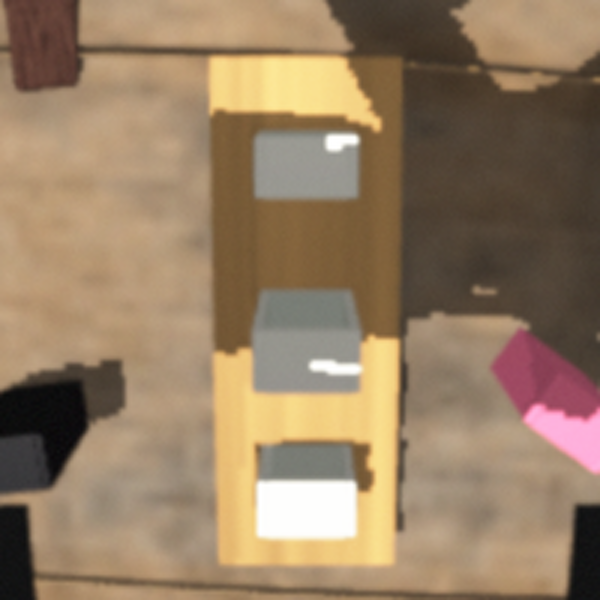

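The tall casting's top face spans (252..361, 331..392) in the crop, with the polished face facing up-image and the frosted sides left and right. It is square to the tool.

Run:
```python
from h import *
import json
c=json.load(open("w5.json"));x,r=tool()
W=lambda u,v,z: at("wrist",215+u/3,110+v/3,z,c)
L=lambda p:(r.inv().apply(p-x)*1000).round(1)
for q in[(306.5,361.5),(252,361.5),(361,361.5),(306.5,331),(306.5,392)]: print(L(W(*q,.076)),W(*q,.076).round(4))
print(status.sense()["ee_pos"])
```

```text
[ -2.    1.3 135.3] [ 0.4008 -0.2721  0.076 ]
[ -1.9 -13.7 135.3] [ 0.3858 -0.2728  0.076 ]
[ -2.   16.3 135.3] [ 0.4158 -0.2714  0.076 ]
[  6.6   1.3 135.3] [ 0.4004 -0.2635  0.076 ]
[-10.6   1.3 135.3] [ 0.4012 -0.2808  0.076 ]
[ 0.39958861 -0.27054222  0.211299  ]
```

Call:
arm_command(
  travel=[
    [-0.1, 0.065, 0],
    [0, 0, 0.5],
    [0, 0, 0.9],
    [0, 0, 0.9],
    [0, 0, 0.9],
    [0, 0, 0.9],
    [0, 0, 0.9],
    [0, 0, 0.9],
    [0, 0, 0.9],
    [0, 0, 0.9],
    [0, 0, 0.9],
    [0, 0, 0.05],
    [0, 0, 0],
    [0, 0, 0],
  ],
  rotation=[
    [0, 0, 0],
    [0, 0, 0],
    [0, 0, 0],
    [0, 0, 0],
    [0, 0, 0],
    [0, 0, 0],
    [0, 0, 0],
    [0, 0, 0],
    [0, 0, 0],
    [0, 0, 0],
    [0, 0, 0],
    [0, 0, 0],
    [0, 0, 0],
    [0, 0, 0],
  ],
  grip=0.15,
)

```text
clock: 15.23
ee_pos: [0.4023, -0.2728, 0.0397]
eef_rot: [0.0, 0.689, 0.725, 0.0]
contact_force: [0.6, -0.3, -0.3]
finger_gap: 0.579
grasp_force: 0.0
```

Call:
arm_command(
  travel=[
    [0, 0, 0],
    [0, 0, 0],
    [0, 0, 0],
    [0, 0, 0],
    [0, 0, 0],
    [0, 0, 0],
    [0, 0, 0],
    [0, 0, 0],
  ],
  rotation=[
    [0, 0, 0],
    [0, 0, 0],
    [0, 0, 0],
    [0, 0, 0],
    [0, 0, 0],
    [0, 0, 0],
    [0, 0, 0],
    [0, 0, 0],
  ],
  grip=-0.6,
)

```text
clock: 15.9
ee_pos: [0.4019, -0.2734, 0.04]
eef_rot: [0.001, 0.689, 0.725, -0.0]
contact_force: [0.6, 0.1, 5.9]
finger_gap: 0.342
grasp_force: 30.0
```

Call:
arm_command(
  travel=[
    [0, 0, -0.2],
    [0, 0, -0.4],
    [0, 0, -0.6],
    [0, 0, -0.8],
    [0, 0, -1],
    [0, 0, -1],
    [0, 0, -1],
    [0, 0, -1],
    [0, 0, -1],
    [0, 0, -1],
    [0, 0, 0],
    [0, 0, 0],
    [0, 0, 0],
  ],
  rotation=[
    [0, 0, 0],
    [0, 0, 0],
    [0, 0, 0],
    [0, 0, 0],
    [0, 0, 0],
    [0, 0, 0],
    [0, 0, 0],
    [0, 0, 0],
    [0, 0, 0],
    [0, 0, 0],
    [0, 0, 0.5],
    [0, 0, 0.47],
    [0, 0, 0],
  ],
)

```text
clock: 16.98
ee_pos: [0.4015, -0.2731, 0.2003]
eef_rot: [0.001, 0.725, 0.689, -0.0]
contact_force: [-0.7, 0.0, -0.4]
finger_gap: 0.341
grasp_force: 30.0
```

Call:
arm_command(
  travel=[
    [0.437, 0.332, 0],
    [0.874, 0.664, 0],
    [0.874, 0.664, 0],
    [0.874, 0.664, 0],
    [0.874, 0.664, 0],
    [0.874, 0.664, 0],
    [0.874, 0.664, 0],
    [0.874, 0.664, 0],
    [0.874, 0.664, 0],
    [0.874, 0.664, 0],
    [0.874, 0.664, 0],
    [0.874, 0.664, 0],
    [0.874, 0.664, 0],
    [0.874, 0.664, 0],
    [0.874, 0.664, 0],
    [0.874, 0.664, 0],
    [0.437, 0.332, 0],
    [0, 0, 0],
    [0, 0, 0],
    [0, 0, 0],
  ],
  rotation=[
    [0, 0, 0],
    [0, 0, 0],
    [0, 0, 0],
    [0, 0, 0],
    [0, 0, 0],
    [0, 0, 0],
    [0, 0, 0],
    [0, 0, 0],
    [0, 0, 0],
    [0, 0, 0],
    [0, 0, 0],
    [0, 0, 0],
    [0, 0, 0],
    [0, 0, 0],
    [0, 0, 0],
    [0, 0, 0],
    [0, 0, 0],
    [0, 0, 0],
    [0, 0, 0],
    [0, 0, 0],
  ],
)

```text
clock: 18.65
ee_pos: [0.6271, -0.0051, 0.1989]
eef_rot: [-0.001, 0.725, 0.689, -0.001]
contact_force: [0.1, -0.2, -1.4]
finger_gap: 0.34
grasp_force: 30.0
```

Run:
```python
from h import *
for i in range(3):
    imaging.read_camera("top"); to([.6284,-.0044,.0805],-2.9)
```

```text
tcp [ 0.6271 -0.0054  0.1991] tool-y yaw -2.96 tilt 0.09 units [0.057 0.07  5.93 ]
turn about tool z, units -0.011 clock 18.7
tcp [ 0.6273 -0.0056  0.1993] tool-y yaw -2.99 tilt 0.06 units [0.064 0.06  5.938]
turn about tool z, units -0.014 clock 18.75
tcp [ 0.6274 -0.0056  0.1994] tool-y yaw -3.0 tilt 0.04 units [0.066 0.051 5.943]
turn about tool z, units -0.016 clock 18.8
```

Call:
arm_command(
  travel=[
    [0.06, 0.05, 0],
    [0, 0, 0.5],
    [0, 0, 0.7],
    [0, 0, 0.7],
    [0, 0, 0.7],
    [0, 0, 0.7],
    [0, 0, 0.7],
    [0, 0, 0.7],
    [0, 0, 0.6],
    [0, 0, 0.4],
    [0, 0, 0.23],
    [0, 0, 0],
    [0, 0, 0],
    [0, 0, 0],
  ],
  rotation=[
    [0, 0, -0.01],
    [0, 0, 0],
    [0, 0, 0],
    [0, 0, 0],
    [0, 0, 0],
    [0, 0, 0],
    [0, 0, 0],
    [0, 0, 0],
    [0, 0, 0],
    [0, 0, 0],
    [0, 0, 0],
    [0, 0, 0],
    [0, 0, 0],
    [0, 0, 0],
  ],
)

```text
clock: 19.97
ee_pos: [0.6298, -0.0037, 0.0814]
eef_rot: [0.001, 0.725, 0.689, 0.0]
contact_force: [-0.3, 0.5, 0.0]
finger_gap: 0.345
grasp_force: 30.0
```

Run:
```python
from h import *
import json
c=imaging.calibration("wrist");w=imaging.read_camera("wrist");s=imaging.read_camera("scene")
cv2.imwrite("pics/w6.png",w);cv2.imwrite("pics/s6.png",s)
c={k:(np.array(v).tolist()) for k,v in c.items()};json.dump(c,open("w6.json","w"))
to([.6284,-.0044,.0805],-2.9);print(status.sense()["contact_force"])
A=cv2.resize(w[90:290,245:379],(400,598),interpolation=cv2.INTER_CUBIC)
u=proj("scene",[.629,0,.08]).astype(int);print(u,[proj("scene",[.6284,-.0044,z]).round(1) for z in(.053,.085,.117)])
B=cv2.resize(s[u[1]-50:u[1]+50,u[0]-33:u[0]+34],(400,598),interpolation=cv2.INTER_CUBIC)
cv2.imwrite("pics/m6.png",np.hstack([A,B]))
```

```text
tcp [ 0.6298 -0.0036  0.0816] tool-y yaw -2.86 tilt 0.1 units [-0.042 -0.069  0.057]
turn about tool z, units 0.006 clock 20.0667
[ 0.45427213  0.40092854 -0.77871156]
[362 235] [array([362.9, 245.3]), array([363.9, 234.6]), array([364.9, 223.6])]
```

View pics/m6.png

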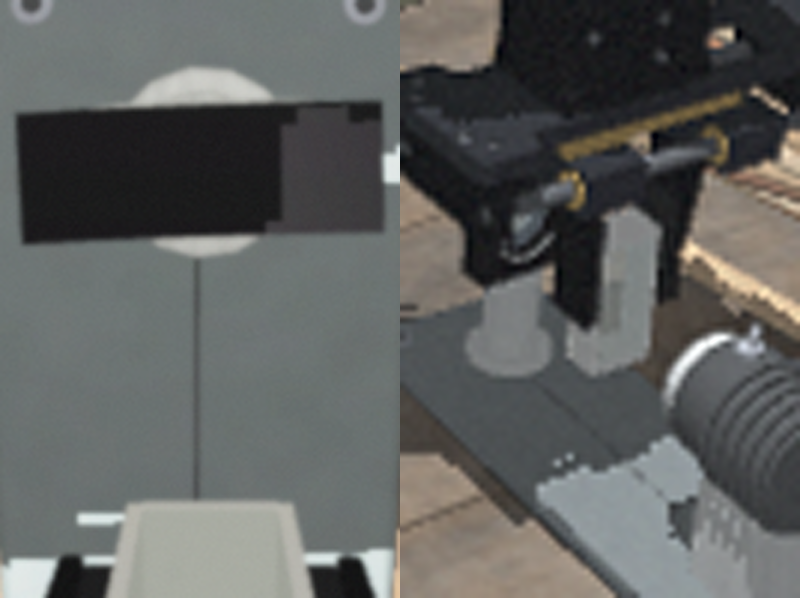

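Run:
```python
from h import *
import json
c=json.load(open("w6.json"));x,r=tool()
k=134/400;k2=200/598
W=lambda u,v,z: at("wrist",245+u*k,90+v*k2,z,c)
L=lambda p:(r.inv().apply(p-x)*1000).round(1)
print("scribe",L(W(197,265,.014)),L(W(196,495,.014)))
d=W(197,265,.014)-W(196,495,.014);print(90-np.degrees(np.arctan2(d[1],d[0])))
print("plate sides",L(W(2,400,.014)),L(W(395,400,.014)))
print("casting bottom edge",L(W(128,503,.053)),L(W(297,503,.053)))
print("loupe block top: ",L(W(24,243,.110)),L(W(384,231,.110)),"foot sides",L(W(201,68,.017)),L(W(201,257,.017)))
print("spot beam_mid TCP scene px vs pic", proj("scene",[.6284,-.0044,.053]))
```

```text
scribe [48.8 -2.4 67.6] [-1.1 -2.8 67.6]
3.2273519423853827
plate sides [ 20.2 -44.4  67.6] [20.2 39.9 67.7]
casting bottom edge [ 10.  -14.6  28.6] [10.  16.  28.7]
loupe block top:  [ 61.9 -22.4 -28.4] [ 63.3  21.2 -28.3] foot sides [89.4 -1.6 64.6] [50.8 -1.6 64.6]
spot beam_mid TCP scene px vs pic [362.93509152 245.30656732]
```

The wrist crop shows the casting about 3 mm right of the scribed centreline, and about 2 mm closer to the loupe than midway. I'll trim that.

Call:
arm_command(
  travel=[
    [-0.05, -0.07, 0.02],
    [-0.05, -0.07, 0.02],
    [0, 0, 0],
    [0, 0, 0],
    [0, 0, 0],
    [0, 0, 0],
    [0, 0, 0],
    [0, 0, 0],
  ],
  rotation=[
    [0, 0, 0],
    [0, 0, 0],
    [0, 0, 0],
    [0, 0, 0],
    [0, 0, 0],
    [0, 0, 0],
    [0, 0, 0],
    [0, 0, 0],
  ],
)

```text
clock: 20.73
ee_pos: [0.6263, -0.0054, 0.0799]
eef_rot: [-0.0, 0.725, 0.689, 0.0]
contact_force: [0.1, 0.3, -0.2]
finger_gap: 0.343
grasp_force: 30.0
```

Run:
```python
from h import *
import json
c=imaging.calibration("wrist");w=imaging.read_camera("wrist");s=imaging.read_camera("scene");cv2.imwrite("pics/w7.png",w)
c={k:(np.array(v).tolist()) for k,v in c.items()};json.dump(c,open("w7.json","w"))
to([.6265,-.0044,.0805],-2.9)
A=cv2.resize(w[90:290,245:379],(400,598),interpolation=cv2.INTER_CUBIC)
B=cv2.resize(s[160:310,280:380],(400,598),interpolation=cv2.INTER_CUBIC)
cv2.imwrite("pics/m7.png",np.hstack([A,B]))
```

```text
tcp [ 0.6263 -0.0054  0.0799] tool-y yaw -2.86 tilt 0.0 units [ 0.05   0.008 -0.029]
turn about tool z, units 0.006 clock 20.8333
```

View pics/m7.png

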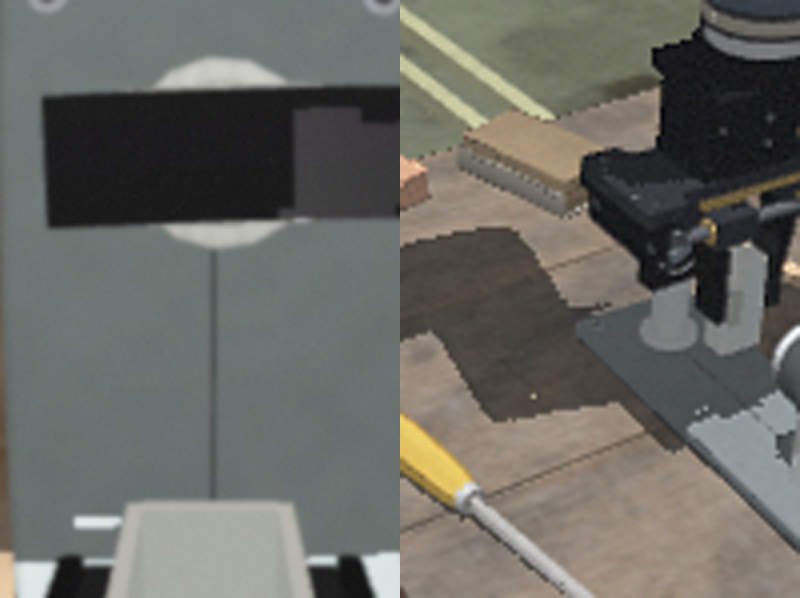

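The casting edge (128–296, centre 212) now lines up with the scribed centreline (213), clear of the lamp and the loupe. Handing in.

```bash
python3 -c "
from workcell import workorder
print(workorder.job_done())"
```

```text
the job is handed in; nothing more can be done
None
```

The job is handed in at about 21 s: the loupe is seated on the spigot with its lens facing the lamp. The tall casting is held by its frosted sides, upright on the beam axis about midway between the two, judging by the last wrist and scene pictures.

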